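Reset the tripped bench cutout

ROBOT

A 6-joint arm with a two-finger parallel gripper is mounted at the origin on a cart in front of the work surface, level with it; the furniture and walls round the work are solid. World frame = base frame: x ahead of the robot, y to its left, z up, the work surface at z = 0. Lengths are in mm, angles in rad, forces in N, time in s.
With the tool pointing down it reaches from about 275 to 750 mm from the base axis. Payload 10.2 kg.
Tool frame: the origin (TCP) lies midway between the tips of the shut fingers; the grasp point (between the pads) lies 19 mm behind it; z points along the fingers, y is the line along which they close (so a half turn about z gives the same grasp; the last joint's range is limited). The gripper opens to 85 mm and grips with 20 to 120 N. Pads are 22 mm wide; open, the fingers measure 114 mm over their backs; the gripper's body (76 mm by 85 mm) begins 54 mm behind the grasp point. The pads swing forward as they close: fully open they stand 13 mm farther back than shut.
Start: joints at [0.946, 0.313, 1.498, -0, 1.331, -0.223], TCP at [205.328, 483.189, 231.294] pointing down, gripper open.
Joint ranges: [-2.94, 2.94], [-0.97, 2.17], [0.19, 2.56], [-1.23, 4.37], [0.02, 3.11], [-2.88, 2.88]. Speed limits (rad/s): [2.39, 2.39, 3.01, 3.14, 3.14, 3.14].

INTERFACE

Orientations are given as a unit quaternion [w, x, y, z].
In Python, from rig import sense, capture, finish_job, find_in, place_of gives the robot as it stands. The module is installed in compiled form; this text tells all that it offers.
- The arm moves only by the shell command python3 -m jog 'ROWS' [FORCE]. ROWS is JSON, a list of rows, each an object of numbers: "tx", "ty", "tz": the shift along the tool's x, y, z in mm; "ax", "ay", "az": the turn, a rotation vector about the tool's x, y, z in rad; "jaw": the closure, from -1 (fully open) to 1 (shut), so that 0 is half open. In form: [{"tx": .., "ty": .., "tz": .., "ax": .., "ay": .., "az": .., "jaw": ..}, ...]. A call has 1 to 5 rows; each row shifts and turns the commanded pose from where the row before left it, along the tool's axes as they then stand; what a row does not reach is not made up. A row lasts 1/8 s, in which the tool goes at most 62.5 mm and 10.7 degrees, less where a joint would pass 70% of its speed; a pose out of reach is approached as far as the arm can. A call with a gripper value outside its range is refused whole. The fingers move at their own pace and stop on an object; FORCE is the grip in N (left out, the last holds). Time passes only in rows, so rows that do not move let the fingers close. It gives the time, the measured TCP pose, the force, the opening and the grip force at its end, in the units of the state.
- sense(): the state, without advancing time (a new reading comes with each control period).
- capture(name): name is "scene" or "top" or "wrist"; returns a dict with "color" (384x512x3 uint8, red, green, blue), "depth" (384x512 float32, mm along the optical axis (not along the pixel's ray), 0 where there is no reading), "fx", "fy", "cx", "cy" (pixels), "camera_from_world" (4x4, takes a point from world to camera coordinates); the wrist camera has in their place "mount" (4x4, takes a point from camera to tool coordinates, whose origin is the TCP and whose axes are the flange's). Camera axes: x right, y up, looking along -z (the intrinsics and any distortion apply to the point x, -y, -z); pixel columns grow to the right and rows downward; lengths in mm; the calibration is good to about 2 mm. A picture is of the moment at which its call begins: read the wrist's pose just before it.
- finish_job(): hands the job in; it is judged then, once.
Trained networks look in the newest picture that a camera, given by its name, has taken for a name from the list of things; names that differ only in an ending like _2 or _b are one class to them, and where a whole thing is asked for, a point or a joint stands for the part that bears it (a point fixed in the world has none). Each returns a list of dicts, best first, with "conf" (0 to 1); they miss things now and then, are a little off and sometimes report something else, mostly with a low value. They report only what shows in the picture. A call takes as long as a camera call.
- find_in(query, camera): "centre" ([column, row] in pixels, amid what is visible of it).
- place_of(query, camera): "centre" ([column, row] in pixels: a listed point, or the origin of a listed thing).
The state is a dict: "time_s": time; "joints": joint angles; "dq": joint speeds; "tau": joint torques, N m; "eef_pos": TCP position; "ee_rot": TCP orientation; "force": force on the tool from outside, world axes, zero at the start; "wrist_torque": the same for the moment, N m; "grip_width": opening from 0.0 (shut) to 1.0 (fully open); "grip_force": force on a finger pad.
Only numpy, scipy, OpenCV 4.12 (cv2) and the standard library are available. Lean on these libraries where they do the work, as an engineer would, in place of code of your own. Each camera call takes 0.05 s, during which the arm holds its last target. There are 200 camera calls.

TASK

The bench cutout with the orange lever has tripped and its lever is stuck half way. Reset it: push the orange lever fully to its off end (the white bar), then throw it fully to its on end (the green dot) and let go. Leave the cutout with the blue lever switched on and do not disturb the cream dental model.

Things in the scene. Friction and masses are not known exactly. Their poses are not given: they have to be found in the camera images.
- cutout_orange: tripped cutout, orange lever: fixed grey box 116 (x) x 66 (y) mm, black cover at z = 61, cheeks beside lever root to z = 69. Origin: centre of underside, z up. Lever swings along box x: white bar marks the off end (-x), green dot the on end (+x). Lever handle: orange bar 14 mm thick, 34 long along y, on a stem 7 x 12 mm. A like box with blue lever stands 0.15 m or more to one side
- lever_orange (a joint): rad: 0 fully off, 0.6 upright (tripped), 1.2 fully on. Pivot: along box y through (0, 0, 55 mm) of the box; handle bar's centre is 65 mm from it, leaning (value - 0.6) to box +x. Stays where left; 1 to 3 N on the handle moves it; hard stops at both ends. Tripped, a latch blocks it near 0.8; pushing it fully off (below 0.15) frees the latch for good
- lever_blue (a joint): rad: lever of the other cutout (blue handle), same build and meaning; stands on (1.1 to 1.2) and must stay on
- dental_model: cream dental model (row of teeth on a base), 58 x 62 x 32 mm, loose on the worktop beyond the cutouts; origin at the centre of its underside. Leave it alone

How it is judged:
By the outcome, as a careful person would: the job done as asked, in the order asked, and still so for the second after the job is handed in, with the robot touching nothing.
It also fails if it takes over 29 s, if anything falls off the work surface, if the arm or the gripper's body presses on something with over 40 N, if the wrist force passes 120 N, or if a joint passes its speed limit or range.

## Working session

There is one attempt and no reset: what is moved stays moved. The work goes in short steps, Python scripts to look and compute and a shell command to move; the robot and the scene stay as the last step left them, time stands still between calls to the robot, and variables do not carry over. Pictures are saved under pics/ and viewed, at most 10 in all, crops included, and the job is handed in when it is done.

```bash
mkdir -p pics; cat > h.py <<'E'
import numpy as np,cv2
from rig import *
def w(c,u,v):
    d=float(np.median([x for x in c['depth'][int(v)-2:int(v)+3,int(u)-2:int(u)+3].ravel() if x>0]))
    p=np.array([(u-c['cx'])/c['fx']*d,-(v-c['cy'])/c['fy']*d,-d,1])
    return (np.linalg.inv(c['camera_from_world'])@p)[:3].round(1)
def save(c,n): cv2.imwrite('pics/'+n,cv2.cvtColor(c['color'],cv2.COLOR_RGB2BGR))
E
python3 - <<'E'
from h import *
s=sense();print(s['eef_pos'],s['ee_rot'],s['grip_width'],s['time_s'])
ims=[]
for n in('top','scene'):
    c=capture(n);ims.append(c['color'])
    for q in('cutout_orange','lever_orange','lever_blue','dental_model'):
        for r in find_in(q,n)[:2]:
            print(n,q,r,w(c,*r['centre']))
    hsv=cv2.cvtColor(c['color'],cv2.COLOR_RGB2HSV)
    for nm,lo,hi in(('or',(5,150,120),(22,255,255)),('bl',(95,130,80),(125,255,255)),('gr',(45,120,60),(85,255,255))):
        m=cv2.inRange(hsv,lo,hi);k,l,st,ce=cv2.connectedComponentsWithStats(m)
        for i in range(1,k):
            if st[i,4]>12: print(n,nm,st[i],ce[i].round(1),w(c,*ce[i]))
    np.savez('/tmp/'+n,**c)
cv2.imwrite('pics/a.png',cv2.resize(cv2.cvtColor(np.vstack(ims),cv2.COLOR_RGB2BGR),(400,600)))
save(c,'scene.png'); cv2.imwrite('pics/top.png',cv2.cvtColor(ims[0],cv2.COLOR_RGB2BGR))
E
```

```text
[205.15981994 482.98183581 230.75895822] [-2.58676477e-04  1.99531627e-01  9.79891185e-01 -5.72641849e-04] 1.0032683097458932 0.0
top cutout_orange {'centre': [314.4, 238.3], 'conf': 0.75} [ 466.5 -402.6   64.5]
top lever_orange {'centre': [322.4, 235.6], 'conf': 0.46} [ 470.5 -409.7  121.7]
top lever_blue {'centre': [194.3, 232.4], 'conf': 0.5} [ 484.7 -119.3  112.2]
top dental_model {'centre': [274.6, 172.9], 'conf': 0.93} [ 641.4 -315.9   14.4]
top or [317 234  14   8  69] [323.6 237.6] [ 466.  -411.6  124.2]
top bl [177  39  20  20 300] [186.6  48.6] [952.8 -95.7  86.8]
top bl [376  55   9   9  65] [380.  59.] [ 917.8 -589.2   89. ]
top bl [290 103  37  36 561] [307.9 114.9] [ 799.  -411.    17.1]
top bl [184 145  24  17 170] [196.5 155.4] [ 654.6 -129.4  150.5]
top bl [  0 156  15   5  44] [  4.9 158.7] [680.9 357.9  55.6]
top bl [  0 156  51  26 638] [ 32.2 172.1] [645.4 288.2  56.2]
top bl [ 52 161   2  12  16] [ 52.2 166. ] [663.2 247.3  43.2]
top bl [187 225  15   8  83] [193.5 228.6] [ 493.1 -118.   116.4]
top gr [410   9   5   5  15] [412.   11.2] [ 776.7 -481.2  461.9]
to
[... 565 characters left out ...]
124.5] [666.9 258.8  54.6]
scene bl [316 121  18  12 177] [324.5 126.9] [ 942.9 -104.9   84.4]
scene bl [246 130  27  19 421] [258.8 139.2] [ 658.9 -138.5  150.1]
scene bl [193 169  10  10  58] [197.4 173.7] [ 489.5 -122.8  114.8]
scene bl [353 190  45  30 920] [374.9 203.6] [ 802.1 -390.1   27.6]
scene bl [486 197  16  11 120] [493.6 202.4] [ 911.4 -593.3   87.8]
scene bl [371 337  18  18  25] [379.1 346. ] [ 487.  -620.7   26.9]
scene gr [165  29   8  11  56] [169.   33.6] [893.9 662.9 233.7]
scene gr [142  59   8   6  25] [145.5  61.2] [892.7 911.   79.8]
scene gr [361 153  35  24 587] [377.2 164.2] [ 941.7 -296.    40.9]
scene gr [287 249   7   5  30] [290.1 251.2] [ 509.4 -400.2   60.1]
```

View pics/top.png

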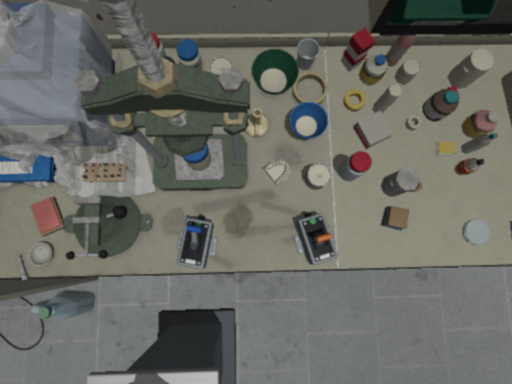

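View pics/scene.png

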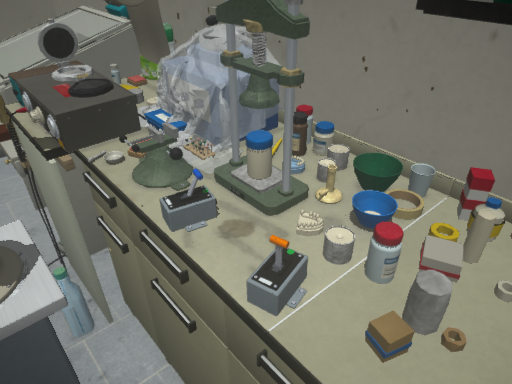

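```bash
python3 - <<'E'
from h import *
for n in('top','scene'):
    c=np.load('/tmp/%s.npz'%n);d=c['depth'];v,u=np.mgrid[:384,:512]
    P=np.stack([(u-c['cx'])/c['fx']*d,-(v-c['cy'])/c['fy']*d,-d,np.ones_like(d)],-1)@np.linalg.inv(c['camera_from_world']).T
    m=(d>0)&(abs(P[...,0]-466)<90)&(abs(P[...,1]+410)<80)&(P[...,2]>48)&(P[...,2]<75)
    print(n,m.sum(),cv2.minAreaRect(P[m][:,:2].astype(np.float32)))
    hsv=cv2.cvtColor(c['color'],cv2.COLOR_RGB2HSV)
    mm=(cv2.inRange(hsv,(5,150,120),(22,255,255))>0)&(abs(P[...,0]-466)<90)&(abs(P[...,1]+410)<80)
    q=P[mm];print(q[:,:3].mean(0),q[:,2].min(),q[:,2].max(),cv2.minAreaRect(q[:,:2].astype(np.float32)))
    wm=m&(hsv[...,2]>200)&(hsv[...,1]<50);print('white',P[wm][:,:3].mean(0),wm.sum())
    # obstacles: height >60 map for x 250..700, y -550..600
    if n=='top':
        H=np.zeros((10,20),int)
        ok=(d>0)&(P[...,0]>250)&(P[...,0]<750)&(P[...,1]>-600)&(P[...,1]<400)
        np.maximum.at(H,(((P[ok][:,0]-250)//50).astype(int),((P[ok][:,1]+600)//50).astype(int)),P[ok][:,2].astype(int));print(H)
E
```

```text
top 1181 ((466.8042907714844, -412.3913879394531), (115.26191711425781, 66.686767578125), 16.28196144104004)
[ 465.95947931 -411.54460203  124.44103321] 120.57840118502838 128.4275183111348 ((466.1178283691406, -411.87078857421875), (11.35183048248291, 31.247024536132812), 16.845680236816406)
white [nan nan nan] 0
[[  0   0   0   0   0   0   0   0   0   0   0   0   0   0   0   0   0   0
    0   0]
 [  0   0   0   0   0   0   0   0   0   0   0   0   0   0   0   0   0   0
    0   0]
 [  1   2   2   1   2   1   1   2   3   1   1   2   2   1   3   2   2   2
   14   1]
 [  2   2  58  69  62   2   3   3   6  69  69   3   3 127 125 128   2  19
   19   2]
 [ 52   2  53 128 127   3   3   3  51 119  69   2  17  68 125  28   7  24
   18   3]
 [ 54   3   4  62  63   3   3   2  55 113  61   2  78 133 133  60  26  26
   18   3]
 [ 86   3   3  55   3   2   2   3   3  20  22  17  20 132 133 112  26  27
   25   2]
 [ 93 116 114  56  54  32  24 324 322 482 409 322  28  54  54  50  59  60
   63  59]
 [  2 116 115  56  25  32  29 466 469 641 484 466 424  55 191 192 200 194
  152  60]
 [524 512 511 524  59   3  27  30  44  42   0  30  28 207 237 247 257 239
    0   0]]
scene 1662 ((464.38238525390625, -413.7816162109375), (116.61445617675781, 66.49980163574219), 16.232620239257812)
[ 462.41797171 -415.74045159  123.18104692] 117.95957982073338 127.04047644142133 ((463.31890869140625, -414.6747741699219), (11.083032608032227, 32.275596618652344), 14.492459297180176)
white [ 422.00131407 -425.6900855    60.80445846] 36<stdin>:10: RuntimeWarning: Mean of empty slice.
  ret = um.true_divide(
```

```bash
python3 -m jog '[{"tx":40,"ty":-40,"tz":-20,"az":0.18},{"ty":-50,"az":0.18,"jaw":0},{"ty":-55,"az":0.18},{"ty":-55,"az":0.18},{"ty":-50,"az":0.15}]'
```

```text
schema error: expected keys tx, ty, tz, ax, ay, az, jaw
```

```bash
python3 -m jog '[{"tx":-47,"ty":-23,"tz":0,"ax":0,"ay":0,"az":0.177,"jaw":-0.15},{"tx":-50,"ty":-15,"tz":0,"ax":0,"ay":0,"az":0.177,"jaw":-0.15},{"tx":-52,"ty":-6,"tz":0,"ax":0,"ay":0,"az":0.177,"jaw":-0.15},{"tx":-52,"ty":4,"tz":0,"ax":0,"ay":0,"az":0.177,"jaw":-0.15},{"tx":-51,"ty":13,"tz":0,"ax":0,"ay":0,"az":0.177,"jaw":-0.15}]'
```

```text
time_s: 1.12
eef_pos: [376.4, 283.0, 231.5]
ee_rot: [0.0, 0.602, 0.798, 0.0]
force: [1.0, 0.9, 0.0]
grip_width: 0.575
grip_force: 0.0
```

```bash
python3 -m jog '[{"tx":-58,"ty":-9,"tz":0,"ax":0,"ay":0,"az":0,"jaw":-0.15},{"tx":-58,"ty":-9,"tz":0,"ax":0,"ay":0,"az":0,"jaw":-0.15},{"tx":-58,"ty":-9,"tz":0,"ax":0,"ay":0,"az":0,"jaw":-0.15},{"tx":-58,"ty":-9,"tz":0,"ax":0,"ay":0,"az":0,"jaw":-0.15},{"tx":-58,"ty":-9,"tz":0,"ax":0,"ay":0,"az":0,"jaw":-0.15}]'; python3 -m jog '[{"tx":-58,"ty":-9,"tz":0,"ax":0,"ay":0,"az":0,"jaw":-0.15},{"tx":-58,"ty":-9,"tz":0,"ax":0,"ay":0,"az":0,"jaw":-0.15},{"tx":-58,"ty":-9,"tz":0,"ax":0,"ay":0,"az":0,"jaw":-0.15},{"tx":-58,"ty":-9,"tz":0,"ax":0,"ay":0,"az":0,"jaw":-0.15},{"tx":-58,"ty":-9,"tz":0,"ax":0,"ay":0,"az":0,"jaw":-0.15}]'
```

```text
time_s: 1.75
eef_pos: [413.5, -8.5, 231.6]
ee_rot: [0.0, 0.6, 0.8, 0.0]
force: [0.5, 0.4, -0.5]
grip_width: 0.572
grip_force: 0.0
time_s: 2.38
eef_pos: [451.6, -299.6, 231.4]
ee_rot: [0.0, 0.6, 0.8, 0.0]
force: [0.5, 0.0, -0.1]
grip_width: 0.574
grip_force: 0.0
```

```bash
python3 -m jog '[{"tx":-56,"ty":-9,"tz":0,"ax":0,"ay":0,"az":0,"jaw":-0.15},{"tx":-56,"ty":-9,"tz":0,"ax":0,"ay":0,"az":0,"jaw":-0.15},{"tx":0,"ty":0,"tz":40,"ax":0,"ay":0,"az":0,"jaw":-0.15},{"tx":0,"ty":0,"tz":0,"ax":0,"ay":0,"az":0,"jaw":-0.15}]'; python3 - <<'E'
from h import *
s=sense();c=capture('wrist');save(c,'w1.png')
hsv=cv2.cvtColor(c['color'],cv2.COLOR_RGB2HSV);d=c['depth'];v,u=np.mgrid[:384,:512]
P=np.stack([(u-c['cx'])/c['fx']*d,-(v-c['cy'])/c['fy']*d,-d,np.ones_like(d)],-1)@c['mount'].T
m=(cv2.inRange(hsv,(5,150,100),(22,255,255))>0)&(d>0);q=P[m][:,:3]
print(s['eef_pos'],m.sum(),np.median(q,0),q.min(0),q.max(0),cv2.minAreaRect(q[:,:2].astype(np.float32)))
E
```

```text
time_s: 2.88
eef_pos: [464.7, -409.3, 188.5]
ee_rot: [-0.003, 0.6, 0.8, 0.001]
force: [0.4, 0.4, 0.2]
grip_width: 0.572
grip_force: 0.0
[ 464.7281612  -409.34132114  188.46703577] 561 [-4.66636129 -0.14939704 62.72001755] [-19.13733704  -6.19893241  60.41323331] [14.06345313  5.88646543 67.52516066] ((-2.5384817123413086, -0.20661449432373047), (12.082921981811523, 33.203330993652344), 89.79618072509766)
```

View pics/w1.png

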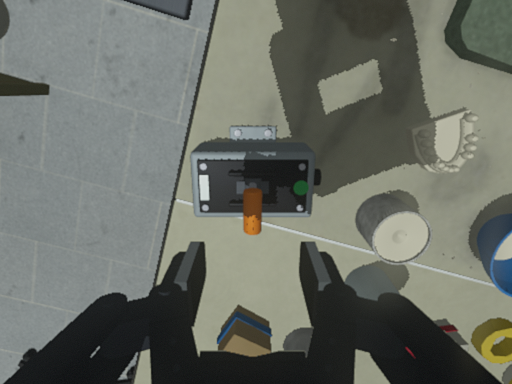

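```bash
python3 -m jog '[{"tx":-3,"ty":0,"tz":40,"ax":0,"ay":0,"az":0,"jaw":-0.15},{"tx":0,"ty":0,"tz":40,"ax":0,"ay":0,"az":0,"jaw":-0.15},{"tx":0,"ty":0,"tz":18,"ax":0,"ay":0,"az":0,"jaw":-0.15},{"tx":0,"ty":0,"tz":0,"ax":0,"ay":0,"az":0,"jaw":-0.15}]'; python3 -m jog '[{"tx":0,"ty":-12,"tz":0,"ax":0,"ay":0,"az":0,"jaw":-0.15},{"tx":0,"ty":-12,"tz":0,"ax":0,"ay":0,"az":0,"jaw":-0.15},{"tx":0,"ty":-10,"tz":0,"ax":0,"ay":0,"az":0,"jaw":-0.15},{"tx":0,"ty":-5,"tz":0,"ax":0,"ay":0,"az":0,"jaw":-0.15},{"tx":0,"ty":0,"tz":0,"ax":0,"ay":0,"az":0,"jaw":-0.15}]'
```

```text
time_s: 3.42
eef_pos: [466.8, -412.9, 94.0]
ee_rot: [0.0, 0.6, 0.8, -0.0]
force: [0.0, 0.1, -0.5]
grip_width: 0.573
grip_force: 0.0
time_s: 4.05
eef_pos: [428.6, -424.1, 93.4]
ee_rot: [-0.0, 0.6, 0.8, -0.0]
force: [0.1, 0.7, 0.7]
grip_width: 0.575
grip_force: 0.0
```

```bash
for i in 1; do python3 -m jog '[{"tx":0,"ty":-4,"tz":0,"ax":0,"ay":0,"az":0,"jaw":-0.15},{"tx":0,"ty":-4,"tz":0,"ax":0,"ay":0,"az":0,"jaw":-0.15}]'; python3 -m jog '[{"tx":0,"ty":-2,"tz":0,"ax":0,"ay":0,"az":0,"jaw":-0.15}]';  done; python3 - <<'E'
from h import *
c=capture('wrist');save(c,'w2.png')
E
```

```text
time_s: 4.3
eef_pos: [421.5, -426.0, 93.2]
ee_rot: [-0.0, 0.6, 0.8, 0.0]
force: [2.9, 1.9, -0.7]
grip_width: 0.573
grip_force: 1.1
time_s: 4.42
eef_pos: [419.3, -426.7, 93.3]
ee_rot: [-0.0, 0.6, 0.8, 0.0]
force: [2.5, -0.2, -0.2]
grip_width: 0.573
grip_force: 1.0
```

View pics/w2.png

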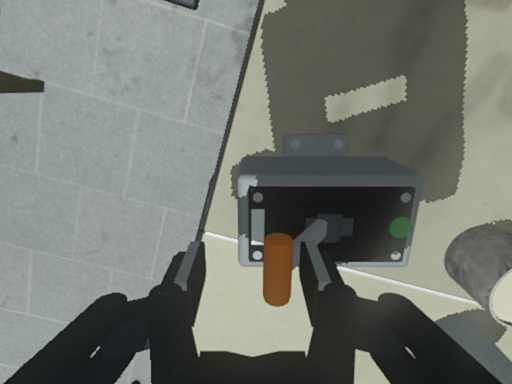

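The lever (277,268) leans toward the white bar (258,222), and the right finger is on its stem at (312,240). The force is only 2.5 N, so it has not reached the stop yet.

```bash
python3 -m jog '[{"tx":0,"ty":-2,"tz":0,"ax":0,"ay":0,"az":0,"jaw":-0.15}]'; python3 -m jog '[{"tx":0,"ty":-2,"tz":0,"ax":0,"ay":0,"az":0,"jaw":-0.15}]'; python3 -m jog '[{"tx":0,"ty":-1,"tz":0,"ax":0,"ay":0,"az":0,"jaw":-0.15}]'
```

```text
time_s: 4.6
eef_pos: [418.1, -427.1, 93.4]
ee_rot: [0.001, 0.6, 0.8, 0.0]
force: [9.1, 2.5, -1.0]
grip_width: 0.574
grip_force: 3.9
time_s: 4.72
eef_pos: [417.4, -427.3, 93.6]
ee_rot: [0.002, 0.6, 0.8, 0.001]
force: [16.4, 5.2, -1.0]
grip_width: 0.577
grip_force: 6.7
time_s: 4.85
eef_pos: [417.2, -427.3, 93.6]
ee_rot: [0.002, 0.6, 0.8, 0.002]
force: [19.3, 4.4, -2.5]
grip_width: 0.57
grip_force: 7.4
```

Force is climbing against the hard stop, so the lever is fully off. Next I throw it to on.

```bash
python3 -m jog '[{"tx":0,"ty":25,"tz":0,"ax":0,"ay":0,"az":0,"jaw":-0.15},{"tx":0,"ty":25,"tz":0,"ax":0,"ay":0,"az":0,"jaw":-0.15},{"tx":0,"ty":15,"tz":0,"ax":0,"ay":0,"az":0,"jaw":-0.15},{"tx":0,"ty":12,"tz":0,"ax":0,"ay":0,"az":0,"jaw":-0.15},{"tx":0,"ty":0,"tz":0,"ax":0,"ay":0,"az":0,"jaw":-0.15}]'; python3 -m jog '[{"tx":0,"ty":8,"tz":0,"ax":0,"ay":0,"az":0,"jaw":-0.15},{"tx":0,"ty":7,"tz":0,"ax":0,"ay":0,"az":0,"jaw":-0.15},{"tx":0,"ty":0,"tz":0,"ax":0,"ay":0,"az":0,"jaw":-0.15}]'
```

```text
time_s: 5.48
eef_pos: [489.0, -406.3, 93.0]
ee_rot: [-0.0, 0.6, 0.8, 0.0]
force: [-0.2, 0.6, -0.5]
grip_width: 0.577
grip_force: 0.0
time_s: 5.85
eef_pos: [503.5, -402.2, 93.3]
ee_rot: [0.0, 0.6, 0.8, 0.0]
force: [-1.3, -0.7, -0.7]
grip_width: 0.573
grip_force: 0.0
```

```bash
python3 -m jog '[{"tx":0,"ty":4,"tz":0,"ax":0,"ay":0,"az":0,"jaw":-0.15},{"tx":0,"ty":4,"tz":0,"ax":0,"ay":0,"az":0,"jaw":-0.15}]'; python3 -m jog '[{"tx":0,"ty":3,"tz":0,"ax":0,"ay":0,"az":0,"jaw":-0.15}]'; python3 -m jog '[{"tx":0,"ty":2,"tz":0,"ax":0,"ay":0,"az":0,"jaw":-0.15}]'
```

```text
time_s: 6.1
eef_pos: [510.8, -400.1, 93.3]
ee_rot: [-0.0, 0.6, 0.8, -0.0]
force: [-2.2, -1.0, -1.0]
grip_width: 0.577
grip_force: 0.8
time_s: 6.22
eef_pos: [513.2, -399.4, 93.2]
ee_rot: [-0.001, 0.6, 0.8, -0.001]
force: [-11.3, -2.7, -0.0]
grip_width: 0.58
grip_force: 4.7
time_s: 6.35
eef_pos: [513.6, -399.3, 93.0]
ee_rot: [-0.002, 0.6, 0.8, -0.002]
force: [-16.3, -4.9, 1.7]
grip_width: 0.574
grip_force: 7.5
```

```bash
python3 -m jog '[{"tx":0,"ty":1,"tz":0,"ax":0,"ay":0,"az":0,"jaw":-0.15},{"tx":0,"ty":-12,"tz":0,"ax":0,"ay":0,"az":0,"jaw":-0.15},{"tx":0,"ty":0,"tz":-30,"ax":0,"ay":0,"az":0,"jaw":-0.15},{"tx":0,"ty":0,"tz":-50,"ax":0,"ay":0,"az":0,"jaw":-0.15},{"tx":0,"ty":-10,"tz":-50,"ax":0,"ay":0,"az":0,"jaw":-0.15}]'; python3 - <<'E'
from h import *
c=capture('wrist');save(c,'w3.png')
t=capture('scene')
print(sense()['force'])
for q in('lever_orange','lever_blue','dental_model'):
    for r in find_in(q,'scene')[:1]: print(q,r,w(t,*r['centre']))
cv2.imwrite('pics/s3.png',cv2.cvtColor(cv2.resize(t['color'][120:340,130:420],None,fx=2,fy=2),cv2.COLOR_RGB2BGR))
hsv=cv2.cvtColor(c['color'],cv2.COLOR_RGB2HSV);d=c['depth'];v,u=np.mgrid[:384,:512]
P=np.stack([(u-c['cx'])/c['fx']*d,-(v-c['cy'])/c['fy']*d,-d,np.ones_like(d)],-1)@c['mount'].T
for lo,hi in(((5,150,100),(22,255,255)),((45,120,60),(85,255,255))):
    m=(cv2.inRange(hsv,lo,hi)>0)&(d>0)&(abs(u-256)<130)&(v<300);q=P[m][:,:3];print(m.sum(),np.median(q,0),q.min(0),q.max(0))
print(sense()['eef_pos'])
E
```

```text
time_s: 6.98
eef_pos: [495.7, -404.1, 224.9]
ee_rot: [0.0, 0.6, 0.8, 0.0]
force: [0.1, -0.4, -0.5]
grip_width: 0.575
grip_force: 0.0
[-0.31696541 -0.04038837  0.53169905]
lever_orange {'centre': [279.1, 278.6], 'conf': 0.66} [ 445.9 -436.7   58.8]
lever_blue {'centre': [195.6, 180.1], 'conf': 0.63} [ 484.4 -120.4   98.8]
dental_model {'centre': [311.4, 226.5], 'conf': 0.59} [ 632.1 -345.5   21.8]
339 [ -3.46840753   5.08793178 110.61598618] [-21.83089323  -2.24802109 107.92787671] [ 17.58937665  11.42632051 164.48967632]
49 [  1.51011342  16.47870643 163.351155  ] [ -4.84620366  12.2505383  161.13876683] [  8.0318051   19.60442138 164.62627953]
[ 495.33344502 -404.27926712  222.56424675]
```

View pics/w3.png

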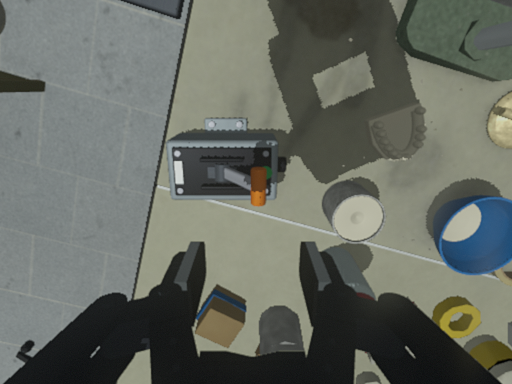

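View pics/s3.png

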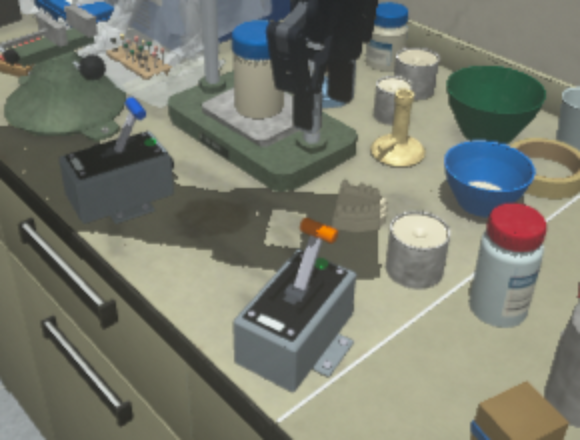

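The orange lever (258,186 in the wrist view) now leans over the green dot. The handle is about 36 mm toward on, which matches full on. The blue lever and the dental model have not moved, and the gripper is clear.

```bash
python3 -c "
from rig import *
print(finish_job())"
```

```text
the job is handed in; nothing more can be done
None
```

The orange lever was pushed to its off stop, then thrown to its on stop and released; the blue lever is still on, the dental model was not disturbed, and I handed the job in after about 7 s of robot time.

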